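# Clear a drilling jig and seat its template on the locating pins

### The job

Some wood chips lie on the bed of the drilling jig. Pick up the scraper block, sweep all the chips off the bed onto the bench with it (do not touch the chips with the gripper), and set the block back down on the bench; only then pick up the drilling template by its grip bar and lower it gently, without dropping it, over the jig's two pins until it rests flush on the bed, and let go. Do not push the other things on the bench about.

Things in the scene. Friction and masses are not known exactly. Their poses are not given: they have to be found in the camera images.
- jig: Drilling jig, fixed: block 120 (x) x 200 (y) x 40 mm high, grey top (the bed). Origin: centre of underside, z up. Upright steel pins, 14 mm diameter, stand on the bed at x = 0, y = -75 and +75 mm, 36 mm high, the upper 12 mm tapering to 6 mm. Between them the bed is bare, 136 mm wide, so chips can be swept off over either long edge (-x or +x). Yaw within 0.3 rad of the world's.
- template: Drilling template, loose, 0.3 to 0.55 kg: plywood plate 110 (x) x 190 (y) x 12 mm, two 17 mm through holes at x = 0, y = -75 and +75 mm; dark grip bar on top in the middle, 24 (x) x 80 (y) mm, 12 to 57 mm above the origin. Origin: centre of underside, z up. Fits the pins either way round. Starts flat on the bench left or right of the jig, yaw within 0.4 rad.
- scraper: Scraper block, loose, 0.22 kg: wooden bar 40 (x) x 110 (y) x 22 mm; dark grip bar along its top, 22 (x) x 75 (y) mm, 22 to 65 mm above the origin. Origin: centre of underside, z up. It pushes with its long faces (x = -20 and +20 mm). Starts flat on the bench on the other side of the jig from the template, yaw within 0.4 rad.
- chip1: One of three alike loose wood chips, 34 (its x) x 16 (y) x 9 mm, 12 g, origin at the centre of its underside. The three start flat on the jig's bed between the pins, spread along the jig's y, all within 51 mm of its middle line (y = 0), and wholly between x = -30 and +55 mm of the jig.
- chip2: One of three alike loose wood chips, 34 (its x) x 16 (y) x 9 mm, 12 g, origin at the centre of its underside. The three start flat on the jig's bed between the pins, spread along the jig's y, all within 51 mm of its middle line (y = 0), and wholly between x = -30 and +55 mm of the jig.
- chip3: One of three alike loose wood chips, 34 (its x) x 16 (y) x 9 mm, 12 g, origin at the centre of its underside. The three start flat on the jig's bed between the pins, spread along the jig's y, all within 51 mm of its middle line (y = 0), and wholly between x = -30 and +55 mm of the jig.
- glue: Bystander: white glue bottle standing, 60 mm diameter, 170 mm high, origin under its centre.
- jar: Bystander: glass jar with steel cap, 70 mm diameter, 90 mm high, origin under its centre.
- screwdriver: Bystander: screwdriver lying crosswise between the robot and the jig.
- hammer: Bystander: hammer lying at the right of the bench.
- tape: Bystander: tape measure, 70 x 35 x 65 mm high, origin under its centre.
- offcut: Bystander: flat board offcut, 60 x 150 x 19 mm, origin under its centre.
- carton: Bystander: cardboard carton, 120 x 160 x 90 mm high, at the left of the bench, origin under its centre.
Mind the look-alikes: they are no part of the job. Leave any turquoise look-alike of the scraper alone.

How it is judged:
On the way, in this order (a step that is already met when the one before it is completed fails the run):
1. the scraper block is held in the gripper at the jig's bed, the template not yet moved (contact force between the fingers and scraper above 1 N and horizontal distance between scraper and jig below 0.13 m and height (world z) of scraper above 0.03 m and distance of template from where it was at the start of the episode below 0.03 m), for 0.1 s.
2. all three chips are off the bed, down on the bench, the template not yet moved (height (world z) of each of chip1, chip2, chip3 below 0.032 m and distance of template from where it was at the start of the episode below 0.03 m), for 0.2 s.
3. the scraper block is let go of, down on the bench, the template not yet moved (height (world z) of scraper below 0.03 m and linear speed of scraper below 0.03 m/s and contact force between the fingers and scraper below 0.1 N and distance of template from where it was at the start of the episode below 0.03 m), for 0.1 s.
At the end, for the whole second after the job is handed in: Template at rest on both pins: origin within 4 mm sideways of the jig's, underside at most 2.5 mm above the bed, tilt under 0.02 rad, long axis within 0.04 rad of the jig's; all chips down on the bench (origins below 32 mm); scraper block at rest on the bench (origin below 30 mm) (horizontal distance between template and jig below 0.004 m and angle between the y axis of template and the y axis of jig, either way round below 0.04 rad and z of template in the frame of jig between 0.037 and 0.0425 m and angle between template's own z axis and vertical below 0.02 rad and linear speed of each of template, scraper below 0.02 m/s and height (world z) of each of chip1, chip2, chip3 below 0.032 m and height (world z) of scraper below 0.03 m); the robot touches nothing.
It fails at once if a chip is touched by the gripper or arm (contact force between any of the fingers, the arm and chip1 above 0.3 N or contact force between any of the fingers, the arm and chip2 above 0.3 N or contact force between any of the fingers, the arm and chip3 above 0.3 N).
It fails at once if the template is dropped at the jig (falls faster than 0.3 m/s within 100 mm of the jig's middle while not in the fingers) (contact force between the fingers and template below 0.1 N and horizontal distance between template and jig below 0.1 m and linear speed of template above 0.3 m/s).
It fails at once if the template is slammed or forced onto the jig (more than 100 N between them) (contact force between template and jig above 100 N).
It fails at once if a bystander (glue bottle, jar, screwdriver, hammer, tape measure, offcut, carton) is moved more than 30 mm (distance of any of glue, jar, screwdriver, hammer, tape, offcut, carton from where it was at the start of the episode above 0.03 m).
It also fails if it takes over 69 s, if anything falls off the work surface, if the arm or the gripper's body presses on something with over 40 N, if the wrist force passes 120 N, or if a joint passes its speed limit or range.

### The arm

A 6-joint arm with a two-finger parallel gripper is mounted at the origin on the work surface. World frame = base frame: x ahead of the robot, y to its left, z up, the work surface at z = 0. Lengths are in m, angles in rad, forces in N, time in s.
With the tool pointing down it reaches from about 0.375 to 0.925 m from the base axis. Payload 5.7 kg.
Tool frame: the origin (TCP) lies midway between the tips of the shut fingers; the grasp point (between the pads) lies 19 mm behind it; z points along the fingers, y is the line along which they close (so a half turn about z gives the same grasp; the last joint's range is limited). The gripper opens to 85 mm and grips with 20 to 120 N. Pads are 22 mm wide; open, the fingers measure 114 mm over their backs; the gripper's body (76 mm by 85 mm) begins 54 mm behind the grasp point. The pads swing forward as they close: fully open they stand 13 mm farther back than shut.
Start: joints at [-1.356, 0.359, 1.51, -0, 1.272, -0.115], TCP at [0.194, -0.568, 0.205] pointing down, gripper open.
Joint ranges: [-2.97, 2.97], [-1.01, 2.36], [0.21, 2.38], [-0.96, 4.11], [0.2, 2.71], [-2.98, 2.98]. Speed limits (rad/s): [2.39, 2.39, 3.14, 3.14, 3.14, 3.14].

### API

Orientations are given as a 3x3 rotation matrix whose columns are the frame's x, y, z axes.
In Python, from station import get_state, imaging, arm gives the robot as it stands.
- The arm moves only by the tool jog_arm, never from a script. Its argument "targets" is a list of rows, each a list of 7 numbers: the shift along the world's x, y, z in units of 30 mm (1.0 is 30 mm), then the turn, a rotation vector about the world's x, y, z in rad, then the finger opening in mm, from 0 to 85.4. A call has 1 to 10 rows; each row is the pose to reach, as a shift and turn from the pose commanded when the call began; what a row does not reach only later rows make up. A row lasts 1/12 s, in which the tool goes at most 41.7 mm and 7.16 degrees, less where a joint would pass 70% of its speed; a pose out of reach is approached as far as the arm can. A call with a gripper value outside its range is refused whole. The fingers move at their own pace and stop on an object; "grip_force" is the grip in N (left out, the last holds). Time passes only in rows, so rows that repeat a pose let the fingers close. It gives the time, the measured TCP pose, the force, the opening and the grip force at its end, in the units of the state.
- get_state(): the state, without advancing time (a new reading comes with each control period).
- imaging.camera(name): name is "side" or "top" or "wrist"; returns a dict with "pixels" (480x640x3 uint8, red, green, blue), "z_map" (480x640 float32, m along the optical axis (not along the pixel's ray), 0 where there is no reading), "intrinsics" (3x3 intrinsics, pixels), "extrinsics" (4x4, takes a point from camera to world coordinates). Camera axes: x right, y down, z forward; pixel columns grow to the right and rows downward; lengths in m; the calibration is good to about 2 mm. A picture is of the moment at which its call begins.
- arm.job_done(): hands the job in; it is judged then, once.
The state is a dict: "time": time; "joints": joint angles; "dq": joint speeds; "joint_torque": joint torques, N m; "eef_pos": TCP position; "tcp_rot": TCP orientation; "ft_force": force on the tool from outside, world axes, zero at the start; "wrist_torque": the same for the moment, N m; "grip_width": opening from 0.0 (shut) to 1.0 (fully open); "gripper_force": force on a finger pad.
Only numpy, scipy, OpenCV 4.12 (cv2) and the standard library are available. Lean on these libraries where they do the work, as an engineer would, in place of code of your own. Each camera call takes 0.05 s, during which the arm holds its last target. There are 200 camera calls.

## Working session

There is one attempt and no reset: what is moved stays moved. The work goes in short steps, Python scripts to look and compute and a tool call to move; the robot and the scene stay as the last step left them, time stands still between calls to the robot, and variables do not carry over. Pictures are saved under pics/ and viewed, at most 10 in all, crops included, and the job is handed in when it is done.

Besides the shell and the picture viewer there is one more tool, called after "Call:" as name(argument=value, ...), one argument or row to a line, values as JSON. jog_arm: Moves the arm, as the interface text tells. Its arguments: {"type":"object","properties":{"targets":{"type":"array"},"grip_force":{"type":"number"}},"required":["targets"]}

```bash
mkdir -p pics; ls
cat > h.py <<'E'
import numpy as np, cv2
from station import get_state, imaging, arm
def snap(n,f=None):
    c=imaging.camera(n)
    np.savez('pics/'+(f or n)+'.npz',**c)
    if f: cv2.imwrite('pics/'+f+'.png',c['pixels'][:,:,::-1])
    return c
def pts(c):
    K=c['intrinsics'];z=c['z_map'];v,u=np.mgrid[:480,:640]
    P=np.stack([(u-K[0,2])/K[0,0]*z,(v-K[1,2])/K[1,1]*z,z],-1)
    T=c['extrinsics'];W=P@T[:3,:3].T+T[:3,3];W[z==0]=np.nan
    return W
E
python3 - <<'E'
from h import *
c=snap('top','top0');s=get_state();print(s['eef_pos'],s['tcp_rot'],s['time'],s['grip_width'])
print(c['extrinsics'],c['intrinsics'])
E
```

```text
pics
[ 0.19413279 -0.56694734  0.20445042] [[ 9.46118775e-01  3.23819521e-01 -4.27140679e-04]
 [ 3.23819750e-01 -9.46117048e-01  1.81698343e-03]
 [ 1.84249625e-04 -1.85739872e-03 -9.99998258e-01]] 0.05 1.0026465777168914
[[ 0.00432744 -0.99832182  0.05774796  0.47349355]
 [-0.99998635 -0.00448926 -0.00267277  0.01193478]
 [ 0.00292753 -0.0577356  -0.99832762  1.36912794]
 [ 0.          0.          0.          1.        ]] [[512.75594738   0.         320.29225969]
 [  0.         512.75594738 247.02613148]
 [  0.           0.           1.        ]]
```

View pics/top0.png

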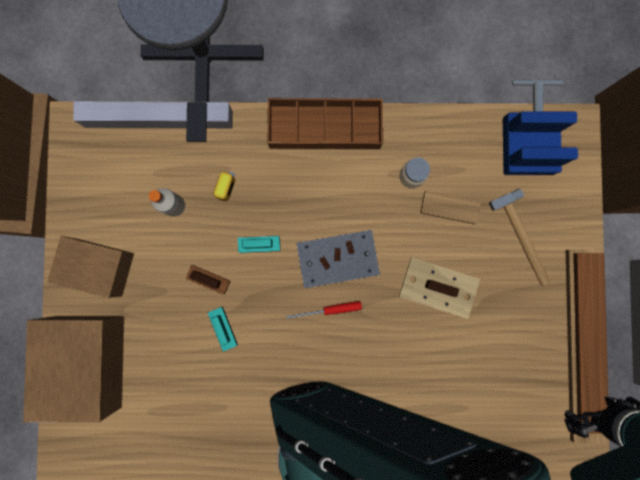

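The picture shows the jig at (338,258), with three chips at about (325,263), (337,254) and (350,246). The template is at (440,287) and the screwdriver at (340,309).
Scraper candidates are the wooden block with a dark bar at (208,278) and two turquoise look-alikes at (259,244) and (222,328). I choose the wooden one at (208,278).

```bash
cat > m.py <<'E'
from h import *
def rect(c,W,box,zl,zh,name):
    u0,v0,u1,v1=box
    m=np.zeros((480,640),bool);m[v0:v1,u0:u1]=1
    m&=(W[...,2]>zl)&(W[...,2]<zh)
    p=W[m];
    r=cv2.minAreaRect((p[:,:2]*1000).astype(np.float32))
    b=cv2.boxPoints(r);e=b[1]-b[0];f=b[2]-b[1];l=e if np.hypot(*e)>np.hypot(*f) else f
    yaw=np.arctan2(l[1],l[0])-np.pi/2; yaw=(yaw+np.pi/2)%np.pi-np.pi/2
    print(name,len(p),'c',np.round(r[0],1),'size',np.round(r[1],1),'yaw %.3f'%yaw,'z %.4f'%np.median(p[:,2]),'mean',np.round(p[:,:2].mean(0)*1000,1))
E
python3 - <<'E'
from m import *
c=imaging.camera('top');W=pts(c)
rect(c,W,(290,225,390,295),.03,.046,'jig')
rect(c,W,(290,225,390,295),.034,.08,'jig+pins')
rect(c,W,(180,255,235,300),.012,.08,'scraper')
rect(c,W,(180,255,235,300),.05,.08,'scr bar')
rect(c,W,(395,250,485,325),.006,.08,'templ')
rect(c,W,(395,250,485,325),.045,.08,'t bar')
m=(W[...,2]>.0455)&(W[...,2]<.055);q=np.zeros_like(m);q[225:295,290:390]=1
n,l,s,ce=cv2.connectedComponentsWithStats((m&q).astype(np.uint8))
for i in range(1,n):
  if s[i,4]>5: p=W[l==i];print('chip?',s[i,4],ce[i],p.mean(0).round(3),p.min(0).round(3),p.max(0).round(3))
for n,b in dict(tape=(210,165,240,205),turqA=(232,230,285,258),turqB=(200,300,242,355),glue=(140,180,185,220),sdr=(285,298,365,322),jar=(395,150,435,190)).items(): rect(c,W,b,.008,.2,n)
a=c['pixels'][220:360,170:370];b=c['pixels'][220:360,290:490]
cv2.imwrite('pics/crop0.png',cv2.resize(np.vstack([a,b]),None,fx=2.1*1.0,fy=2.1,interpolation=cv2.INTER_CUBIC)[:,:,::-1])
E
```

```text
jig 3294 c [519.8 -37.4] size [119.9 199.9] yaw 0.177 z 0.0388 mean [519.  -37.2]
jig+pins 3407 c [519.8 -37.4] size [119.9 199.9] yaw 0.177 z 0.0392 mean [519.5 -37.1]
scraper 647 c [464.  304.9] size [111.3  40.8] yaw -0.386 z 0.0246 mean [464.4 300.3]
scr bar 263 c [464.3 304.7] size [74.4 22.1] yaw -0.387 z 0.0631 mean [464.4 303.7]
templ 2881 c [ 446.6 -307.2] size [232.5 196.8] yaw -0.026 z 0.0115 mean [ 445.1 -306.1]
t bar 295 c [ 444.9 -306.4] size [79.8 24.1] yaw -0.304 z 0.0555 mean [ 444.9 -305.7]
chip? 66 [350.03030303 247.60606061] [ 0.549 -0.068  0.049] [ 0.532 -0.079  0.046] [ 0.566 -0.058  0.054]
chip? 64 [337.53125 255.03125] [ 0.529 -0.036  0.049] [ 0.514 -0.043  0.046] [ 0.545 -0.029  0.054]
chip? 61 [324.60655738 263.18032787] [ 0.508 -0.003  0.048] [ 0.491 -0.017  0.046] [0.524 0.012 0.052]
tape 455 c [711.8 258.9] size [36.1 79.7] yaw 1.223 z 0.0601 mean [704.9 257.4]
turqA 640 c [565.8 171.4] size [ 56.6 109. ] yaw 0.003 z 0.0234 mean [556.8 168.8]
turqB 685 c [335.8 263.4] size [109.5  41.1] yaw -1.183 z 0.0257 mean [337.7 259.5]
glue 719 c [660.  396.8] size [54.8 59.8] yaw 1.133 z 0.1103 mean [656.2 388.6]
sdr 441 c [380.   -2.8] size [ 28.1 197.4] yaw 0.221 z 0.0205 mean [388.6 -31.8]
jar 715 c [ 742.4 -235.6] size [67.8 65.6] yaw -0.080 z 0.0867 mean [ 738.7 -230.8]
```

View pics/crop0.png

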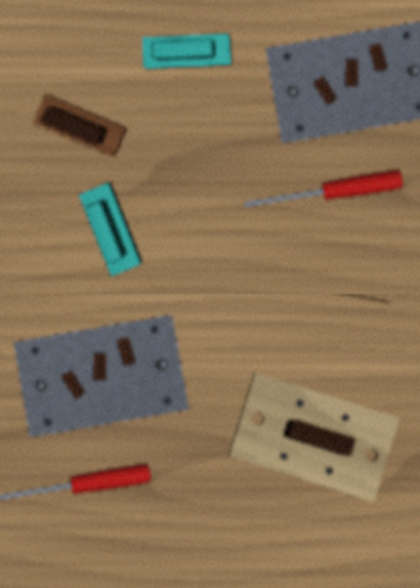

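The crops confirm the choice: the scraper is the brown wooden block with the dark bar, at about (208,278) in the full frame. It measures 111 x 41 mm with the bar top at 63 mm. The chips lie in the middle of the bed and the way over +x is clear. I'll go towards the scraper by way of a point in front of the robot.

Call:
jog_arm(
  targets=[
    [9.5, 17.2, 0.8, 0, 0, 0.85, 85],
    [9.5, 17.2, 0.8, 0, 0, 0.85, 85],
    [9.5, 17.2, 0.8, 0, 0, 0.85, 85],
    [9.5, 17.2, 0.8, 0, 0, 0.85, 85],
    [9.5, 17.2, 0.8, 0, 0, 0.85, 85],
    [9.5, 17.2, 0.8, 0, 0, 0.85, 85],
    [9.5, 17.2, 0.8, 0, 0, 0.85, 85],
    [9.5, 17.2, 0.8, 0, 0, 0.85, 85],
    [9.5, 17.2, 0.8, 0, 0, 0.85, 85],
    [9.5, 17.2, 0.8, 0, 0, 0.85, 85],
  ],
)

```text
time: 0.93
eef_pos: [0.3958, -0.2012, 0.2222]
tcp_rot: [[0.381, 0.924, -0.0], [0.924, -0.381, 0.0], [0.0, -0.0, -1.0]]
ft_force: [-0.1, -1.0, 0.7]
grip_width: 0.994
gripper_force: 0.0
```

Call:
jog_arm(
  targets=[
    [2.28, 16.87, -2, 0, 0, 0, 85],
    [2.28, 16.87, -2, 0, 0, 0, 85],
    [2.28, 16.87, -2, 0, 0, 0, 85],
    [2.28, 16.87, -2, 0, 0, 0, 85],
    [2.28, 16.87, -2, 0, 0, 0, 85],
    [2.28, 16.87, -2, 0, 0, 0, 85],
    [2.28, 16.87, -2, 0, 0, 0, 85],
    [2.28, 16.87, -2, 0, 0, 0, 85],
    [2.28, 16.87, -2, 0, 0, 0, 85],
    [2.28, 16.87, -2, 0, 0, 0, 85],
  ],
)

```text
time: 1.77
eef_pos: [0.4505, 0.209, 0.1732]
tcp_rot: [[0.381, 0.925, -0.0], [0.925, -0.381, -0.0], [-0.0, -0.0, -1.0]]
ft_force: [0.9, -0.5, -0.2]
grip_width: 0.994
gripper_force: 0.0
```

Call:
jog_arm(
  targets=[
    [0.47, 3.19, -1.2, 0, 0, 0, 85],
    [0.47, 3.19, -1.2, 0, 0, 0, 85],
    [0.47, 3.19, -1.2, 0, 0, 0, 85],
    [0.47, 3.19, -2.3, 0, 0, 0, 85],
    [0.47, 3.19, -3.4, 0, 0, 0, 85],
    [0.47, 3.19, -4.2, 0, 0, 0, 85],
    [0.47, 3.19, -4.65, 0, 0, 0, 85],
    [0.47, 3.19, -4.65, 0, 0, 0, 85],
    [0.47, 3.19, -4.65, 0, 0, 0, 85],
  ],
)

```text
time: 2.52
eef_pos: [0.4643, 0.3022, 0.0334]
tcp_rot: [[0.381, 0.925, -0.002], [0.925, -0.381, -0.001], [-0.002, -0.002, -1.0]]
ft_force: [-0.1, -0.5, 1.0]
grip_width: 0.994
gripper_force: 0.0
```

Call:
jog_arm(
  targets=[
    [0, 0, 0, 0, 0, 0, 10],
    [0, 0, 0, 0, 0, 0, 10],
    [0, 0, 0, 0, 0, 0, 10],
    [0, 0, 0, 0, 0, 0, 10],
    [0, 0, 0, 0, 0, 0, 10],
    [0, 0, 0, 0, 0, 0, 10],
    [0, 0, 0, 0, 0, 0, 10],
    [0, 0, 0, 0, 0, 0, 10],
  ],
  grip_force=60,
)

```text
time: 3.18
eef_pos: [0.4653, 0.3029, 0.035]
tcp_rot: [[0.381, 0.925, 0.001], [0.925, -0.381, 0.001], [0.001, 0.0, -1.0]]
ft_force: [-1.2, 0.1, 5.8]
grip_width: 0.226
gripper_force: 58.5
```

Call:
jog_arm(
  targets=[
    [0, 0, 1, 0, 0, 0, 10],
    [0, 0, 2, 0, 0, 0, 10],
    [0, -0.3, 3.0, 0, 0, 0, 10],
    [0, -1, 3.4, 0, 0, 0.1, 10],
    [0, -2.2, 3.4, 0, 0, 0.2, 10],
    [0, -3.4, 3.4, 0, 0, 0.3, 10],
    [0, -4.6, 3.4, 0, 0, 0.4, 10],
    [0, -5.8, 3.4, 0, 0, 0.5, 10],
    [0.1, -7.0, 3.4, 0, 0, 0.568, 10],
    [0.1, -8.2, 3.4, 0, 0, 0.568, 10],
  ],
)

```text
time: 4.02
eef_pos: [0.468, 0.055, 0.1363]
tcp_rot: [[-0.18, 0.984, 0.001], [0.984, 0.18, -0.0], [-0.0, 0.0, -1.0]]
ft_force: [1.2, -0.1, -2.5]
grip_width: 0.228
gripper_force: 59.6
```

Call:
jog_arm(
  targets=[
    [0, -1, 0, 0, 0, 0, 10],
    [0, -1.9, 0, 0, 0, 0, 10],
    [0, -2.7, 0, 0, 0, 0, 10],
    [0, -3.3, 0, 0, 0, 0, 10],
    [0, -3.45, 0, 0, 0, 0, 10],
    [0, -3.45, 0, 0, 0, 0, 10],
    [0, -3.45, 0, 0, 0, 0, 10],
  ],
)

```text
time: 4.6
eef_pos: [0.4677, -0.0464, 0.136]
tcp_rot: [[-0.175, 0.985, -0.001], [0.985, 0.175, 0.001], [0.001, -0.0, -1.0]]
ft_force: [-0.4, -0.0, -2.4]
grip_width: 0.228
gripper_force: 59.6
```

Run:
```python
from m import *
s=get_state();print(s['eef_pos'],s['tcp_rot'],s['time'])
for n in ('side','top'):
  c=snap(n,n+'1')
W=pts(c)
rect(c,W,(290,225,390,310),.1,.13,'scr')
w=pts(imaging.camera('wrist'))
```

```text
[ 0.4677322  -0.04642996  0.13600398] [[-1.75182671e-01  9.84535782e-01 -5.71100349e-04]
 [ 9.84535635e-01  1.75183048e-01  6.94358870e-04]
 [ 7.83668253e-04 -4.40629003e-04 -9.99999596e-01]] 4.6
scr 0 c [0. 0.] size [0. 0.] yaw -1.571 z nan mean [nan nan]
  return _methods._mean(a, axis=axis, dtype=dtype,
  ret = ret.dtype.type(ret / rcount)
m.py:10: RuntimeWarning: Mean of empty slice.
  print(name,len(p),'c',np.round(r[0],1),'size',np.round(r[1],1),'yaw %.3f'%yaw,'z %.4f'%np.median(p[:,2]),'mean',np.round(p[:,:2].mean(0)*1000,1))
  ret = um.true_divide(
```

View pics/side1.png

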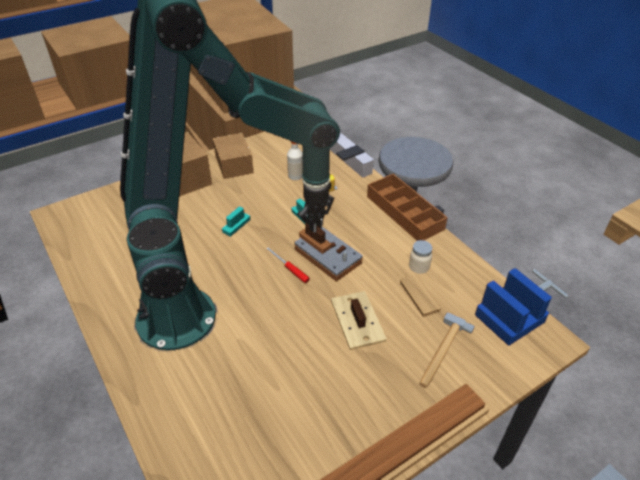

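The side view shows the block held level at about (318,240), over the near long edge of the jig. The chips are untouched. Next I check its pose in the gripper from the side depth.

Run:
```python
from h import *
c=dict(np.load('pics/side1.npz'));W=pts(c)
a=.177;R=np.array([[np.cos(a),np.sin(a)],[-np.sin(a),np.cos(a)]])
q=W[205:275,280:360].reshape(-1,3);L=(q[:,:2]-[.5198,-.0374])@R.T*1000
m=(q[:,2]>.08)&(q[:,2]<.125)&(abs(L[:,0]+50)<60)
print(m.sum());B=np.c_[L,q[:,2]*1000][m]
for k in range(3): print(np.percentile(B[:,k],[0,1,5,50,95,99,100]).round(1))
for y0 in range(-70,70,14):
  s=B[(B[:,1]>y0)&(B[:,1]<=y0+14)]
  if len(s): print(y0,len(s),s[:,2].min().round(1),s[:,0].max().round(1),s[:,0].min().round(1))
```

```text
245
[-75.3 -74.8 -72.4 -65.6 -35.5 -27.9   0.9]
[-82.6 -53.1 -50.5 -15.6  54.9  59.8  62. ]
[ 80.3 101.6 105.2 118.7 124.6 124.8 124.9]
-56 63 101.0 -27.5 -75.3
-42 37 103.9 -28.8 -72.2
-28 24 102.5 -31.6 -74.8
-14 20 105.2 -54.8 -73.5
0 24 107.4 -53.3 -73.8
14 23 102.9 -57.9 -73.3
28 20 105.2 -59.0 -72.6
42 23 104.2 -50.6 -74.8
56 9 117.4 -43.3 -68.1
```

Call:
jog_arm(
  targets=[
    [-0.09, -0.09, -0.6, 0, 0, 0, 10],
    [-0.09, -0.09, -1.2, 0, 0, 0, 10],
    [-0.09, -0.09, -1.6, 0, 0, 0, 10],
    [-0.09, -0.09, -1.85, 0, 0, 0, 10],
    [-0.09, -0.09, -1.98, 0, 0, 0, 10],
    [-0.09, -0.09, -1.98, 0, 0, 0, 10],
    [-0.09, -0.09, -1.98, 0, 0, 0, 10],
  ],
)

```text
time: 5.33
eef_pos: [0.4658, -0.0494, 0.077]
tcp_rot: [[-0.177, 0.984, 0.0], [0.984, 0.177, -0.0], [-0.0, 0.0, -1.0]]
ft_force: [-0.4, -0.2, -1.7]
grip_width: 0.222
gripper_force: 59.6
```

Call:
jog_arm(
  targets=[
    [0.2, 0.036, 0, 0, 0, 0, 10],
    [0.5, 0.09, 0, 0, 0, 0, 10],
    [0.8, 0.143, 0, 0, 0, 0, 10],
    [1.1, 0.197, 0, 0, 0, 0, 10],
    [1.4, 0.25, 0, 0, 0, 0, 10],
    [1.7, 0.304, 0, 0, 0, 0, 10],
    [2.0, 0.358, 0, 0, 0, 0, 10],
    [2.3, 0.411, 0, 0, 0, 0, 10],
    [2.6, 0.465, 0, 0, 0, 0, 10],
    [2.9, 0.519, 0, 0, 0, 0, 10],
  ],
)

```text
time: 6.17
eef_pos: [0.5532, -0.0338, 0.0766]
tcp_rot: [[-0.176, 0.984, -0.0], [0.984, 0.176, -0.0], [0.0, -0.0, -1.0]]
ft_force: [-0.4, 0.3, -1.5]
grip_width: 0.225
gripper_force: 59.6
```

Call:
jog_arm(
  targets=[
    [0.3, 0.054, 0, 0, 0, 0, 10],
    [0.6, 0.107, 0, 0, 0, 0, 10],
    [0.9, 0.161, 0, 0, 0, 0, 10],
    [1.2, 0.215, 0, 0, 0, 0, 10],
    [1.3, 0.232, 0, 0, 0, 0, 10],
    [1.3, 0.232, 0, 0, 0, 0, 10],
    [1.3, 0.232, 0, 0, 0, 0, 10],
  ],
)

```text
time: 6.75
eef_pos: [0.5911, -0.027, 0.0765]
tcp_rot: [[-0.176, 0.984, -0.001], [0.984, 0.176, 0.0], [0.0, -0.001, -1.0]]
ft_force: [0.5, -0.8, -2.7]
grip_width: 0.223
gripper_force: 59.6
```

Run:
```python
from h import *
print(get_state()['ft_force'])
a=snap('side')['pixels'][190:290,270:390];b=snap('top')['pixels'][190:290,270:390]
cv2.imwrite('pics/sw.png',cv2.resize(np.vstack([a,b]),None,fx=3,fy=3,interpolation=cv2.INTER_CUBIC)[:,:,::-1])
```

```text
[ 0.54597556 -0.77610677 -2.74653332]
```

View pics/sw.png

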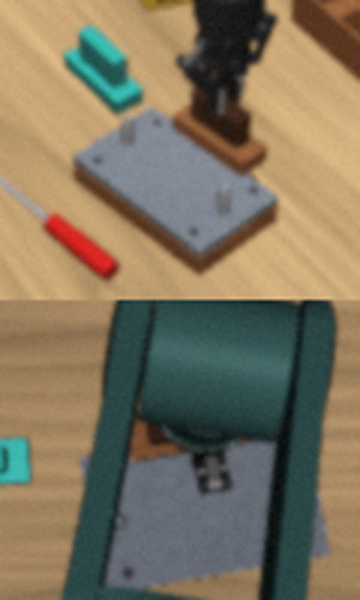

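The bed is bare behind the block: only the pins at about (127,130) and (223,200) of the upper crop stand on it. I'll lift the block and carry it back to where it came from.

Call:
jog_arm(
  targets=[
    [0.1, 0, 1, 0, 0, 0, 10],
    [0.1, 0, 2, 0, 0, 0, 10],
    [0, 0.3, 3, 0, 0, 0, 10],
    [-0.4, 1.2, 3.3, 0, 0, 0, 10],
    [-0.8, 2.4, 3.3, 0, 0, 0, 10],
    [-1.3, 3.6, 3.3, 0, 0, 0, 10],
    [-1.8, 4.8, 3.3, 0, 0, 0, 10],
    [-2.3, 6.0, 3.3, 0, 0, 0, 10],
    [-2.8, 7.2, 3.3, 0, 0, 0, 10],
    [-3.3, 8.4, 3.3, 0, 0, 0, 10],
  ],
)

```text
time: 7.68
eef_pos: [0.4907, 0.226, 0.1758]
tcp_rot: [[-0.176, 0.984, -0.0], [0.984, 0.176, -0.0], [-0.0, -0.0, -1.0]]
ft_force: [0.0, 0.8, -2.2]
grip_width: 0.228
gripper_force: 59.6
```

Call:
jog_arm(
  targets=[
    [-0.4, 1.1, -0.3, 0, 0, 0, 10],
    [-0.8, 2.0, -1.0, 0, 0, 0, 10],
    [-0.9, 2.6, -2.0, 0, 0, 0, 10],
    [-0.9, 2.6, -3.0, 0, 0, 0, 10],
    [-0.9, 2.6, -3.8, 0, 0, 0, 10],
    [-0.9, 2.6, -4.3, 0, 0, 0, 10],
    [-0.9, 2.6, -4.5, 0, 0, 0, 10],
    [-0.9, 2.6, -4.5, 0, 0, 0, 10],
    [-0.9, 2.6, -4.5, 0, 0, 0, 10],
  ],
)

```text
time: 8.43
eef_pos: [0.4656, 0.3028, 0.0412]
tcp_rot: [[-0.176, 0.984, 0.0], [0.984, 0.176, 0.0], [0.0, 0.0, -1.0]]
ft_force: [1.4, -1.0, -1.9]
grip_width: 0.231
gripper_force: 59.6
```

Before letting go I check from the top camera that all three chips are down.

Run:
```python
from h import *
c=snap('top');W=pts(c);z=W[...,2]
q=z[200:300,280:400];print('bed above 44mm:',((q>.044)&(q<.2)).sum())
a=c['pixels'][190:290,280:400]
cv2.imwrite('pics/chips.png',cv2.resize(a,None,fx=4,fy=4,interpolation=cv2.INTER_CUBIC)[:,:,::-1])
n=(z>.004)&(z<.035);n[:,:285]=0;n[:,395:]=0;n[:195]=0;n[300:]=0
k,l,s,ce=cv2.connectedComponentsWithStats(n.astype(np.uint8))
for i in range(1,k):
  if s[i,4]>15: print(s[i],W[l==i].mean(0).round(3))
```

```text
bed above 44mm: 154
[343 224   8  11  61] [ 0.599 -0.06   0.02 ]
[328 227   8  12  63] [ 0.592 -0.021  0.02 ]
[319 229   7  10  59] [0.587 0.004 0.02 ]
```

View pics/chips.png

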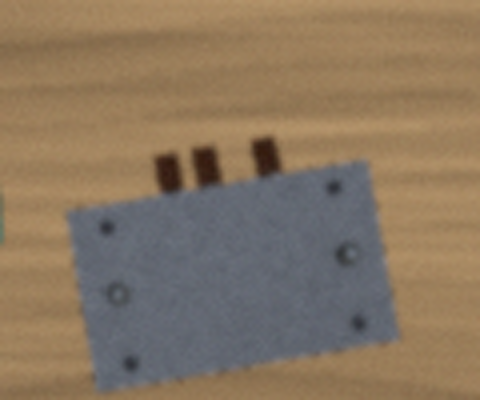

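Call:
jog_arm(
  targets=[
    [0, 0, -0.1, 0, 0, 0, 10],
    [0, 0, -0.17, 0, 0, 0, 10],
    [0, 0, -0.2, 0, 0, 0, 10],
    [0, 0, -0.2, 0, 0, 0, 10],
  ],
)

```text
time: 8.82
eef_pos: [0.4658, 0.3029, 0.0351]
tcp_rot: [[-0.176, 0.984, 0.001], [0.984, 0.176, 0.0], [0.0, 0.001, -1.0]]
ft_force: [0.4, -0.2, -0.5]
grip_width: 0.23
gripper_force: 59.9
```

The three chips at about (167,173), (206,167) and (265,157) are off the bed, lying against the jig's +x side at about 20 mm height. The bed is bare. Now I let go of the block.

Call:
jog_arm(
  targets=[
    [0, 0, -0.03, 0, 0, 0, 10],
    [0, 0, -0.03, 0, 0, 0, 40],
    [0, 0, -0.03, 0, 0, 0, 60],
    [0, 0, -0.03, 0, 0, 0, 75],
    [0, 0, -0.03, 0, 0, 0, 75],
    [0, 0, -0.03, 0, 0, 0, 75],
    [0, 0, 0.5, 0, 0, 0, 75],
    [0, 0, 1.2, 0, 0, 0, 75],
    [0, 0, 2.3, 0, 0, 0, 75],
    [0, 0, 3.5, 0, 0, 0, 75],
  ],
)

```text
time: 9.65
eef_pos: [0.464, 0.3022, 0.1395]
tcp_rot: [[-0.176, 0.984, -0.004], [0.984, 0.176, -0.002], [-0.001, -0.004, -1.0]]
ft_force: [0.8, 0.6, 0.2]
grip_width: 0.879
gripper_force: 0.0
```

Call:
jog_arm(
  targets=[
    [0, -1, 1, 0, 0, 0, 85],
    [-0.2, -2.3, 1.8, 0, 0, -0.1, 85],
    [-0.2, -3.6, 2, 0, 0, -0.2, 85],
    [-0.2, -4.9, 2, 0, 0, -0.3, 85],
    [-0.2, -6.2, 2, 0, 0, -0.4, 85],
    [-0.3, -7.5, 2, 0, 0, -0.481, 85],
    [-0.3, -8.8, 2, 0, 0, -0.481, 85],
    [-0.4, -10.1, 2, 0, 0, -0.481, 85],
    [-0.4, -11.4, 2, 0, 0, -0.481, 85],
    [-0.4, -12.7, 2, 0, 0, -0.481, 85],
  ],
)

```text
time: 10.48
eef_pos: [0.4528, -0.0798, 0.1998]
tcp_rot: [[0.299, 0.954, 0.0], [0.954, -0.299, 0.0], [0.0, 0.0, -1.0]]
ft_force: [0.7, 0.5, -0.1]
grip_width: 0.995
gripper_force: 0.0
```

Call:
jog_arm(
  targets=[
    [0, -1.3, 0, 0, 0, 0, 85],
    [0, -2.6, 0, 0, 0, 0, 85],
    [0, -3.9, 0, 0, 0, 0, 85],
    [0, -5.2, -0.5, 0, 0, 0, 85],
    [0, -6.3, -1, 0, 0, 0, 85],
    [0, -7.0, -1.5, 0, 0, 0, 85],
    [0, -7.5, -2, 0, 0, 0, 85],
    [0, -7.5, -2, 0, 0, 0, 85],
    [0, -7.5, -2, 0, 0, 0, 85],
  ],
)

```text
time: 11.23
eef_pos: [0.4525, -0.3029, 0.1388]
tcp_rot: [[0.301, 0.954, -0.002], [0.954, -0.301, 0.002], [0.001, -0.002, -1.0]]
ft_force: [0.0, 0.9, 0.3]
grip_width: 0.991
gripper_force: 0.0
```

Run:
```python
from m import *
s=get_state();print(s['eef_pos'],s['tcp_rot'],s['time'])
c=snap('wrist','wr2');W=pts(c);print(c['extrinsics'].round(3))
print(np.nanpercentile(W[...,2],[1,20,50,80,99]))
rect(c,W,(0,0,640,480),.048,.062,'bar')
rect(c,W,(0,0,640,480),.006,.062,'templ')
p=snap('top');V=pts(p)
rect(p,V,(290,225,385,295),.03,.046,'jig')
rect(p,V,(180,255,235,300),.012,.08,'scraper')
print(V[255:300,180:235,2].max())
```

```text
[ 0.45254776 -0.30290716  0.13877184] [[ 0.30092556  0.95364563 -0.00195452]
 [ 0.95364667 -0.30092172  0.00203521]
 [ 0.00135271 -0.00247637 -0.99999602]] 11.2333
[[ 0.953 -0.289 -0.084  0.475]
 [-0.301 -0.917 -0.26  -0.238]
 [-0.002  0.273 -0.962  0.308]
 [ 0.     0.     0.     1.   ]]
[-1.23554061e-03 -4.95935616e-06  9.21191218e-04  1.84412596e-01
  2.59964592e-01]
bar 3509 c [ 447.7 -304.6] size [79.2 23.8] yaw -0.300 z 0.0571 mean [ 448.6 -302.5]
templ 49819 c [ 569.1 -326.9] size [311.8 354.9] yaw 1.264 z 0.0133 mean [ 538.4 -319.8]
jig 3507 c [525.9 -36.4] size [132.2 200.3] yaw 0.177 z 0.0387 mean [519.9 -37.2]
scraper 641 c [461.7 305.2] size [ 40.  110.9] yaw 0.176 z 0.0238 mean [462.  300.3]
nan
```

View pics/wr2.png

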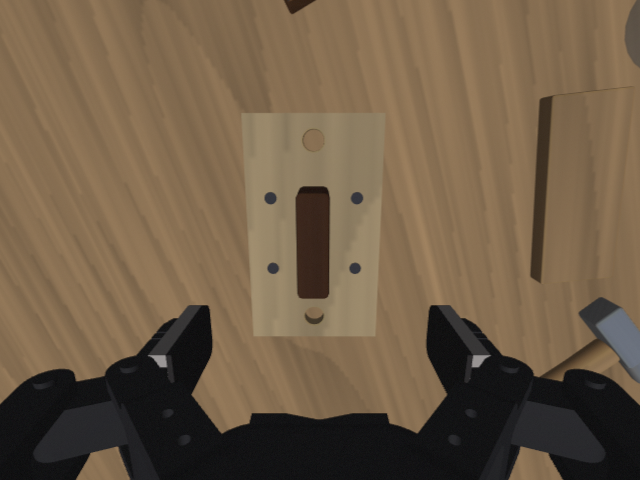

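The wrist view shows the template with its bar at about (313,243) and its holes at (314,140) and (314,316), well aligned with the fingers. The top and wrist cameras differ by about 3 mm, so I'll also view the jig with the wrist camera from the same relative pose.

Call:
jog_arm(
  targets=[
    [0.3, 1.2, 1.33, 0, 0, 0.1, 85],
    [0.6, 2.4, 1.33, 0, 0, 0.2, 85],
    [0.9, 3.6, 1.33, 0, 0, 0.3, 85],
    [1.2, 4.8, 1.33, 0, 0, 0.4, 85],
    [1.6, 6.0, 1.33, 0, 0, 0.48, 85],
    [2.0, 7.2, 1.33, 0, 0, 0.48, 85],
    [2.32, 8.3, 1.33, 0, 0, 0.48, 85],
    [2.32, 8.87, 1.33, 0, 0, 0.48, 85],
    [2.32, 8.87, 1.33, 0, 0, 0.48, 85],
    [2.32, 8.87, 1.33, 0, 0, 0.48, 85],
  ],
)

```text
time: 12.17
eef_pos: [0.5229, -0.0352, 0.1806]
tcp_rot: [[-0.179, 0.984, 0.001], [0.984, 0.179, -0.0], [-0.001, 0.001, -1.0]]
ft_force: [0.8, -0.1, -0.1]
grip_width: 0.991
gripper_force: 0.0
```

Run:
```python
from m import *
s=get_state();print(s['eef_pos'],s['tcp_rot'][:,1],s['time'])
c=snap('wrist','wr3');W=pts(c)
m=(W[...,2]>.030)&(W[...,2]<.046);m[330:]&=False
rect(c,W,(100,0,540,380),.033,.046,'jig')
n=((W[...,2]>.0735)&(W[...,2]<.079)).astype(np.uint8)
k,l,q,ce=cv2.connectedComponentsWithStats(n)
for i in range(1,k):
  if q[i,4]>8: print(q[i],(W[l==i].mean(0)*1000).round(1))
```

```text
[ 0.52287472 -0.03523178  0.18057838] [9.83850160e-01 1.78991327e-01 9.83172238e-04] 12.1667
jig 31047 c [519.3   0.7] size [133.4 279.1] yaw 0.100 z 0.0404 mean [521.3 -25.3]
[313 128  10  12  90] [509.7  38.3  75.7]
[313 317  10  10  64] [ 535.9 -108.3   75.9]
[519 451  22  10  50] [ 751.1 -205.9   77.3]
```

View pics/wr3.png

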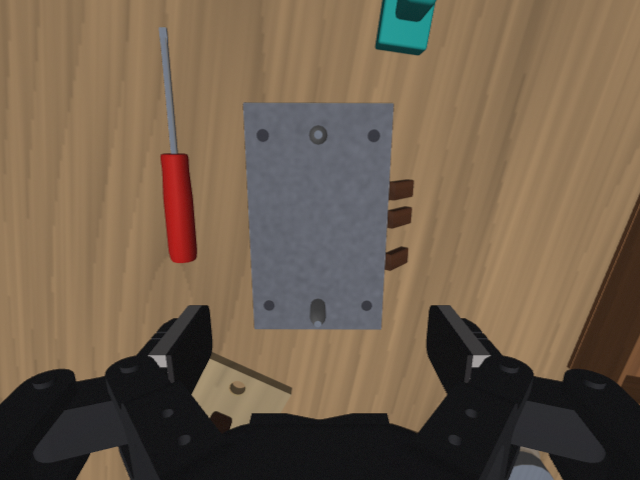

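The wrist view shows the pins at (318,134) and (318,317). Their midpoint is (522.8, -35.0) mm with yaw 0.177, 149 mm apart as expected. The chips lie clear at x≈400. Back to the template.

Call:
jog_arm(
  targets=[
    [-0.3, -1.2, 0, 0, 0, -0.1, 85],
    [-0.6, -2.4, 0, 0, 0, -0.2, 85],
    [-0.9, -3.6, 0, 0, 0, -0.3, 85],
    [-1.3, -4.8, 0, 0, 0, -0.4, 85],
    [-1.7, -6.0, -0.5, 0, 0, -0.48, 85],
    [-2.1, -7.2, -1, 0, 0, -0.48, 85],
    [-2.4, -8.4, -1.8, 0, 0, -0.48, 85],
    [-2.51, -8.98, -2.6, 0, 0, -0.48, 85],
    [-2.51, -8.98, -2.6, 0, 0, -0.48, 85],
    [-2.51, -8.98, -2.6, 0, 0, -0.48, 85],
  ],
)

```text
time: 13.05
eef_pos: [0.4458, -0.3074, 0.1006]
tcp_rot: [[0.303, 0.953, -0.002], [0.953, -0.303, 0.002], [0.001, -0.003, -1.0]]
ft_force: [-0.2, -0.4, 1.1]
grip_width: 0.993
gripper_force: 0.0
```

Call:
jog_arm(
  targets=[
    [0.05, 0.06, -0.8, 0, 0, 0, 85],
    [0.05, 0.06, -1.5, 0, 0, 0, 85],
    [0.05, 0.06, -2.1, 0, 0, 0, 85],
    [0.05, 0.06, -2.5, 0, 0, 0, 85],
    [0.05, 0.06, -2.68, 0, 0, 0, 85],
    [0.05, 0.06, -2.68, 0, 0, 0, 85],
    [0.05, 0.06, -2.68, 0, 0, 0, 85],
  ],
)

```text
time: 13.63
eef_pos: [0.4498, -0.3045, 0.0222]
tcp_rot: [[0.299, 0.954, 0.001], [0.954, -0.299, -0.001], [-0.0, 0.001, -1.0]]
ft_force: [-0.3, 0.4, 1.5]
grip_width: 0.999
gripper_force: 0.0
```

Call:
jog_arm(
  targets=[
    [0, 0, 0, 0, 0, 0, 10],
    [0, 0, 0, 0, 0, 0, 10],
    [0, 0, 0, 0, 0, 0, 10],
    [0, 0, 0, 0, 0, 0, 10],
    [0, 0, 0, 0, 0, 0, 10],
    [0, 0, 0, 0, 0, 0, 10],
    [0, 0, 0, 0, 0, 0, 10],
    [0, 0, 0, 0, 0, 0, 10],
    [0, 0, 0, 0, 0, 0, 10],
  ],
  grip_force=100,
)

```text
time: 14.38
eef_pos: [0.4486, -0.3044, 0.022]
tcp_rot: [[0.299, 0.954, -0.001], [0.954, -0.299, 0.0], [0.0, -0.001, -1.0]]
ft_force: [-2.9, 2.2, 9.2]
grip_width: 0.242
gripper_force: 98.3
```

Call:
jog_arm(
  targets=[
    [0, 0, 0.5, 0, 0, 0, 10],
    [0, 0, 1.2, 0, 0, 0, 10],
    [0, 0, 2.0, 0, 0, 0, 10],
    [0, 0, 2.8, 0, 0, 0, 10],
    [0, 0, 3.5, 0, 0, 0, 10],
    [0.2, 0.7, 3.9, 0, 0, 0.08, 10],
    [0.4, 1.5, 3.9, 0, 0, 0.16, 10],
    [0.6, 2.3, 3.9, 0, 0, 0.24, 10],
    [0.8, 3.1, 3.9, 0, 0, 0.32, 10],
    [1.1, 4.0, 3.9, 0, 0, 0.4, 10],
  ],
)

```text
time: 15.22
eef_pos: [0.4812, -0.1835, 0.1377]
tcp_rot: [[-0.099, 0.995, -0.002], [0.995, 0.099, 0.001], [0.001, -0.002, -1.0]]
ft_force: [0.2, 0.7, -3.4]
grip_width: 0.246
gripper_force: 99.7
```

Call:
jog_arm(
  targets=[
    [0.3, 0.9, 0, 0, 0, 0.077, 10],
    [0.5, 1.8, 0, 0, 0, 0.077, 10],
    [0.8, 2.8, 0, 0, 0, 0.077, 10],
    [1.0, 3.7, 0, 0, 0, 0.077, 10],
    [1.25, 4.5, 0, 0, 0, 0.077, 10],
    [1.37, 4.9, 0, 0, 0, 0.077, 10],
    [1.37, 4.98, 0, 0, 0, 0.077, 10],
    [1.37, 4.98, 0, 0, 0, 0.077, 10],
    [1.37, 4.98, 0, 0, 0, 0.077, 10],
    [1.37, 4.98, 0, 0, 0, 0.077, 10],
  ],
)

```text
time: 16.05
eef_pos: [0.5229, -0.0363, 0.138]
tcp_rot: [[-0.171, 0.985, -0.001], [0.985, 0.171, -0.0], [-0.0, -0.001, -1.0]]
ft_force: [0.6, 0.0, -4.4]
grip_width: 0.24
gripper_force: 99.7
```

Run:
```python
from m import *
s=get_state();e=np.array(s['eef_pos']);R=np.array(s['tcp_rot']);print(e,R[:,1],s['time'],s['ft_force'],s['grip_width'])
c=snap('wrist','wr4');W=pts(c)
z=W[...,2]
print(np.histogram(z[80:340,200:430],bins=np.arange(0,.2,.01)))
zb=e[2]-.022
rect(c,W,(150,0,500,335),zb+.051,zb+.063,'bar')
rect(c,W,(150,0,480,300),zb+.006,zb+.018,'plate')
m=(z>zb+.006)&(z<zb+.018);m[:, :150]=0;m[:,480:]=0
p=W[m];A=np.c_[p[:,:2],np.ones(len(p))];print('tilt',np.linalg.lstsq(A,p[:,2],rcond=None)[0])
```

```text
[ 0.52287897 -0.03629161  0.13801126] [ 9.85243072e-01  1.71159240e-01 -7.77262284e-04] 16.05 [ 0.61253928  0.02740247 -4.35777051] 0.23998757855947245
(array([ 2886,     0,     0,   192,   367,     0,   173,   211,     0,
           0,     0,    38, 43540,   334,   203,   232,   455,  7084,
         961]), array([0.  , 0.01, 0.02, 0.03, 0.04, 0.05, 0.06, 0.07, 0.08, 0.09, 0.1 ,
       0.11, 0.12, 0.13, 0.14, 0.15, 0.16, 0.17, 0.18, 0.19]))
bar 6984 c [524.7 -21.7] size [48.9 44.1] yaw -0.228 z 0.1732 mean [520.9 -19.5]
plate 41516 c [516.8   4.2] size [110.9 105.2] yaw -1.402 z 0.1283 mean [515.4  12.1]
tilt [1.13153901e-03 1.08323807e-04 1.27726597e-01]
```

View pics/wr4.png

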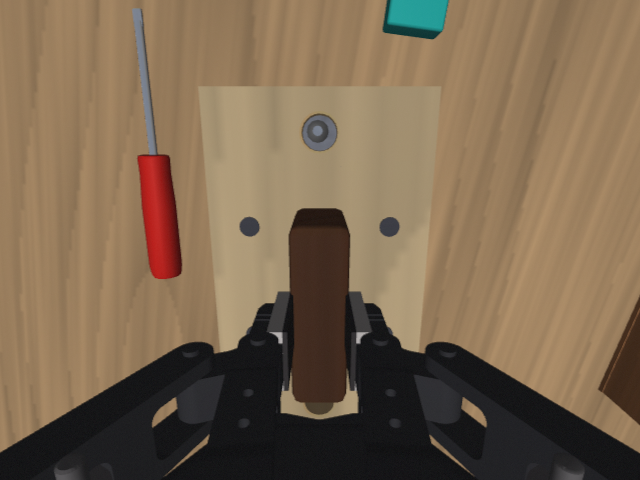

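The wrist view shows the template held level. The far pin shows through the far hole at (319,132). I measure the hole against the pin.

Run:
```python
from h import *
c=dict(np.load('pics/wr4.npz'));W=pts(c);z=W[...,2]
K=c['intrinsics'];T=c['extrinsics']
def ray(u,v,h):
    d=T[:3,:3]@[(u-K[0,2])/K[0,0],(v-K[1,2])/K[1,1],1];return (T[:3,3]+d*(h-T[2,3])/d[2])*1000
zp=np.median(z[160:200,240:400]);print('plate',zp)
b=np.zeros((480,640),np.uint8);s=np.s_[100:165,285:355];b[s]=(abs(z[s]-zp)>.004)
k,l,q,ce=cv2.connectedComponentsWithStats(b);i=1+q[1:,4].argmax();print(q[i],ce[i])
cn=cv2.findContours((l==i).astype(np.uint8),0,1)[0][0];P=np.array([ray(*p[0],zp)[:2] for p in cn],np.float32)
(h,r)=cv2.minEnclosingCircle(P);print('hole',h,r)
m=np.zeros_like(b,bool);m[s]=(z[s]>.073)&(z[s]<.079);print('pin tip',m.sum(),(W[m].mean(0)*1000).round(1))
# plate sides, width midline
for v in (100,130,160,190,220):
    us=np.where(abs(z[v]-zp)<.004)[0];a=ray(us[0],v,zp);d=ray(us[-1]+1,v,zp);print(v,us[0],us[-1],((a+d)/2)[:2].round(1),np.hypot(*(a-d)[:2]).round(1))
vs=[np.where(abs(z[60:120,u]-zp)<.004)[0][0]+60 for u in (230,280,360,410)]
for u,v in zip((230,280,360,410),vs): print('far edge',ray(u,v,zp).round(1))
```

```text
plate nanTraceback (most recent call last):
  File "<stdin>", line 8, in <module>
ValueError: attempt to get argmax of an empty sequence
```

Run:
```python
from h import *
c=dict(np.load('pics/wr4.npz'));W=pts(c);z=np.nan_to_num(W[...,2],nan=-1)
K=c['intrinsics'];T=c['extrinsics']
def ray(u,v,h):
    d=T[:3,:3]@[(u-K[0,2])/K[0,0],(v-K[1,2])/K[1,1],1];return (T[:3,3]+d*(h-T[2,3])/d[2])*1000
x=z[160:200,240:400];zp=np.median(x[x>0]);print('plate',zp)
b=np.zeros((480,640),np.uint8);s=np.s_[100:165,285:355];b[s]=(abs(z[s]-zp)>.004)
k,l,q,ce=cv2.connectedComponentsWithStats(b);i=1+q[1:,4].argmax();print(q[i],ce[i])
cn=cv2.findContours((l==i).astype(np.uint8),0,1)[0][0];P=np.array([ray(*p[0],zp)[:2] for p in cn],np.float32)
(h,r)=cv2.minEnclosingCircle(P);print('hole',h,r)
m=np.zeros_like(b,bool);m[s]=(z[s]>.073)&(z[s]<.079);print('pin tip',m.sum(),(W[m].mean(0)*1000).round(1))
for v in (100,130,160,190,220):
    us=np.where(abs(z[v]-zp)<.004)[0];us=us[(us>180)&(us<460)];a=ray(us[0],v,zp);d=ray(us[-1]+1,v,zp);print(v,us[0],us[-1],((a+d)/2)[:2].round(1),np.hypot(*(a-d)[:2]).round(1))
for u in (230,280,360,410):
    v=np.where(abs(z[60:120,u]-zp)<.004)[0][0]+60; print('far edge',ray(u,v,zp).round(1))
```

```text
plate 0.12829770560438264
[ 301  114   36   37 1032] [318.83527132 132.04748062]
hole (511.32501220703125, 36.1695671081543) 8.311525344848633
pin tip 141 [509.9  38.3  75.5]
100 199 439 [509.2  50.1] 110.0
130 201 436 [511.2  37.2] 110.1
160 204 434 [513.8  23.8] 110.1
190 206 431 [516.    9.7] 110.1
220 209 429 [518.8  -4.9] 110.2
far edge [468.4  49.  128.3]
far edge [490.6  52.8 128.3]
far edge [526.3  59.  128.3]
far edge [548.5  62.9 128.3]
```

Call:
jog_arm(
  targets=[
    [-0.037, 0.08, -0.2, 0, 0, 0.005, 10],
    [-0.037, 0.08, -0.5, 0, 0, 0.005, 10],
    [-0.037, 0.08, -0.8, 0, 0, 0.005, 10],
    [-0.037, 0.08, -1.0, 0, 0, 0.005, 10],
    [-0.037, 0.08, -1.1, 0, 0, 0.005, 10],
    [-0.037, 0.08, -1.1, 0, 0, 0.005, 10],
    [-0.037, 0.08, -1.1, 0, 0, 0.005, 10],
  ],
)

```text
time: 16.68
eef_pos: [0.5221, -0.0328, 0.1048]
tcp_rot: [[-0.177, 0.984, -0.001], [0.984, 0.177, 0.0], [0.0, -0.001, -1.0]]
ft_force: [-0.4, 0.5, -4.1]
grip_width: 0.244
gripper_force: 99.6
```

Run:
```python
from h import *
s_=get_state();print(s_['eef_pos'],s_['tcp_rot'][:,1],s_['ft_force'])
c=snap('wrist','wr5');W=pts(c);z=np.nan_to_num(W[...,2],nan=-1)
K=c['intrinsics'];T=c['extrinsics']
def ray(u,v,h):
    d=T[:3,:3]@[(u-K[0,2])/K[0,0],(v-K[1,2])/K[1,1],1];return (T[:3,3]+d*(h-T[2,3])/d[2])*1000
x=z[160:200,240:400];zp=np.median(x[x>0]);print('plate',zp)
b=np.zeros((480,640),np.uint8);s=np.s_[100:165,285:355];b[s]=(abs(z[s]-zp)>.004)
k,l,q,ce=cv2.connectedComponentsWithStats(b);i=1+q[1:,4].argmax();print(q[i],ce[i])
cn=cv2.findContours((l==i).astype(np.uint8),0,1)[0][0];P=np.array([ray(*p[0],zp)[:2] for p in cn],np.float32)
(h,r)=cv2.minEnclosingCircle(P);print('hole',h,r)
m=np.zeros_like(b,bool);m[s]=(z[s]>.073)&(z[s]<.079);print('pin tip',m.sum(),(W[m].mean(0)*1000).round(1))
F=[ray(u,np.where(abs(z[60:120,u]-zp)<.004)[0][0]+60,zp) for u in (225,415)];d=F[1]-F[0];print('yaw',np.arctan2(d[1],d[0]))
```

```text
[ 0.52205918 -0.0327615   0.1048287 ] [ 9.84193239e-01  1.77096269e-01 -7.61215350e-04] [-0.42940548  0.48148491 -4.10163199]
plate 0.09515331919211947
[ 301  114   36   37 1037] [318.79556413 132.01735776]
hole (509.8730773925781, 39.57176208496094) 8.427556037902832
pin tip 195 [509.8  38.3  75.5]
yaw 0.17739145202428427
```

Call:
jog_arm(
  targets=[
    [0.005, -0.03, -0.1, 0, 0, 0, 10],
    [0.005, -0.03, -0.2, 0, 0, 0, 10],
    [0.005, -0.03, -0.3, 0, 0, 0, 10],
    [0.005, -0.03, -0.4, 0, 0, 0, 10],
    [0.005, -0.03, -0.5, 0, 0, 0, 10],
    [0.005, -0.03, -0.6, 0, 0, 0, 10],
    [0.005, -0.03, -0.7, 0, 0, 0, 10],
    [0.005, -0.03, -0.8, 0, 0, 0, 10],
  ],
)

```text
time: 17.4
eef_pos: [0.5223, -0.0337, 0.0808]
tcp_rot: [[-0.177, 0.984, -0.0], [0.984, 0.177, 0.0], [0.0, -0.0, -1.0]]
ft_force: [0.4, -0.0, -3.9]
grip_width: 0.246
gripper_force: 99.7
```

No resistance, and the underside is below the tapers. Continuing down slowly.

Call:
jog_arm(
  targets=[
    [0, 0, -0.1, 0, 0, 0, 10],
    [0, 0, -0.2, 0, 0, 0, 10],
    [0, 0, -0.3, 0, 0, 0, 10],
    [0, 0, -0.4, 0, 0, 0, 10],
    [0, 0, -0.5, 0, 0, 0, 10],
    [0, 0, -0.55, 0, 0, 0, 10],
    [0, 0, -0.58, 0, 0, 0, 10],
    [0, 0, -0.58, 0, 0, 0, 10],
  ],
)

```text
time: 18.07
eef_pos: [0.5222, -0.0336, 0.0636]
tcp_rot: [[-0.177, 0.984, -0.0], [0.984, 0.177, 0.0], [0.0, -0.0, -1.0]]
ft_force: [-0.9, 0.1, -4.2]
grip_width: 0.241
gripper_force: 99.7
```

Call:
jog_arm(
  targets=[
    [0, 0, -0.02, 0, 0, 0, 10],
    [0, 0, -0.04, 0, 0, 0, 10],
    [0, 0, -0.055, 0, 0, 0, 10],
    [0, 0, -0.07, 0, 0, 0, 10],
    [0, 0, -0.07, 0, 0, 0, 10],
  ],
)

```text
time: 18.48
eef_pos: [0.5225, -0.0337, 0.062]
tcp_rot: [[-0.177, 0.984, 0.0], [0.984, 0.177, -0.0], [-0.0, 0.0, -1.0]]
ft_force: [-0.9, 0.3, -0.6]
grip_width: 0.243
gripper_force: 100.1
```

The bed now carries the template. I let go and retreat straight up.

Call:
jog_arm(
  targets=[
    [0, 0, -0.015, 0, 0, 0, 10],
    [0, 0, -0.015, 0, 0, 0, 35],
    [0, 0, -0.015, 0, 0, 0, 50],
    [0, 0, -0.015, 0, 0, 0, 65],
    [0, 0, -0.015, 0, 0, 0, 70],
    [0, 0, -0.015, 0, 0, 0, 70],
    [0, 0, 0.4, 0, 0, 0, 70],
    [0, 0, 1.2, 0, 0, 0, 70],
    [0, 0, 2.3, 0, 0, 0, 70],
    [0, 0, 3.5, 0, 0, 0, 70],
  ],
)

```text
time: 19.32
eef_pos: [0.521, -0.0334, 0.1667]
tcp_rot: [[-0.177, 0.984, -0.003], [0.984, 0.177, 0.001], [0.001, -0.003, -1.0]]
ft_force: [1.1, -0.7, 0.6]
grip_width: 0.821
gripper_force: 0.0
```

Call:
jog_arm(
  targets=[
    [0, 1, 1, 0, 0, 0, 70],
    [-0.5, 2, 1, 0, 0, 0, 70],
    [-1, 3.2, 1, 0, 0, 0, 70],
    [-1.5, 4.4, 1, 0, 0, 0, 70],
    [-2, 5.6, 1, 0, 0, 0, 70],
    [-2.5, 6.4, 1, 0, 0, 0, 70],
    [-2.5, 6.4, 1, 0, 0, 0, 70],
    [-2.5, 6.4, 1, 0, 0, 0, 70],
  ],
)

```text
time: 19.98
eef_pos: [0.4465, 0.1593, 0.1967]
tcp_rot: [[-0.18, 0.984, -0.0], [0.984, 0.18, -0.0], [-0.0, -0.0, -1.0]]
ft_force: [0.5, -0.5, -0.6]
grip_width: 0.821
gripper_force: 0.0
```

Run:
```python
from m import *
s=get_state();print(s['time'],s['ft_force'])
c=snap('top');V=pts(c)
rect(c,V,(290,225,390,300),.047,.056,'plate')
rect(c,V,(290,225,390,300),.085,.11,'bar')
m=(V[...,2]>.047)&(V[...,2]<.057);m[:225]=0;m[300:]=0;m[:,:290]=0;m[:,390:]=0;p=V[m]
print(np.linalg.lstsq(np.c_[p[:,:2],np.ones(len(p))],p[:,2],rcond=None)[0],np.median(p[:,2]))
z=V[...,2];n=(z>.004)&(z<.036);n[:,:285]=0;n[:,395:]=0;n[:195]=0;n[300:]=0
k,l,q,ce=cv2.connectedComponentsWithStats(n.astype(np.uint8))
for i in range(1,k):
  if q[i,4]>15: print(q[i],V[l==i].mean(0).round(3))
a=c['pixels'][150:350,150:500];cv2.imwrite('pics/fin.png',cv2.resize(a,None,fx=2.2,fy=2.2,interpolation=cv2.INTER_CUBIC)[:,:,::-1])
```

```text
19.9833 [ 0.5197824  -0.50445184 -0.63913703]
plate 2466 c [518.8 -39.1] size [114.4 193.4] yaw 0.176 z 0.0509 mean [520.3 -36.9]
bar 306 c [520.7 -37. ] size [24.1 79.7] yaw 0.181 z 0.0951 mean [520.6 -37.1]
[-0.00137173 -0.00156863  0.05173874] 0.05094326568726615
[343 224   8  11  60] [ 0.599 -0.06   0.02 ]
[327 227  10  11  64] [ 0.593 -0.021  0.019]
[319 228   7  11  60] [0.588 0.004 0.021]
```

View pics/fin.png

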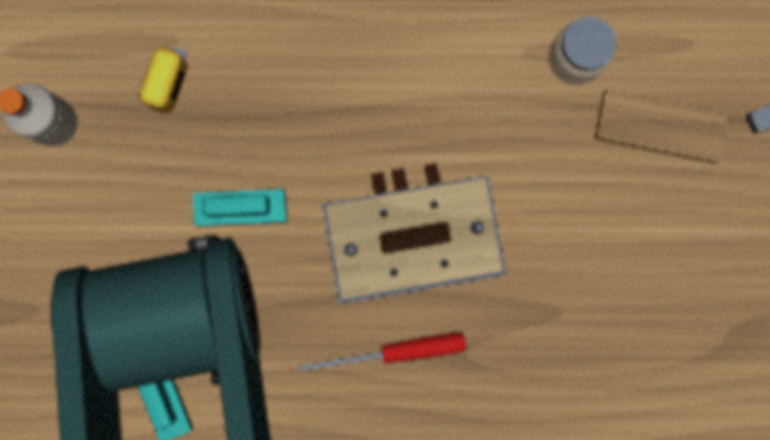

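The template sits flush on both pins at (350,249) and (477,228): its plate top is at 51 mm, level, and it lies within about 1 mm of the jig's centre. The chips are down at the jig's +x side and no bystander has moved. Handing in.

```bash
python3 -c "
from station import arm
print(arm.job_done())"
```

```text
the job is handed in; nothing more can be done
None
```

I handed the job in at about 20 s. The chips are swept off the bed, the scraper block is back on the bench, and the template rests flush on both pins, but no verdict was returned.

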